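Change over the bench isolators in the snowshoe workshop

ROBOT

A 6-joint arm with a two-finger parallel gripper is mounted at the origin on the work surface. World frame = base frame: x ahead of the robot, y to its left, z up, the work surface at z = 0. Lengths are in m, angles in rad, forces in N, time in s.
With the tool pointing down it reaches from about 0.275 to 0.75 m from the base axis. Payload 10.2 kg.
Tool frame: the origin (TCP) lies midway between the tips of the shut fingers; the grasp point (between the pads) lies 19 mm behind it (env.hold_point_z is the distance from the TCP to the grasp point, in m); z points along the fingers, y is the line along which they close (so a half turn about z gives the same grasp; the last joint's range is limited). The gripper opens to 85 mm and grips with 20 to 120 N. Pads are 22 mm wide; open, the fingers measure 114 mm over their backs; the gripper's body (76 mm by 85 mm) begins 54 mm behind the grasp point. The pads swing forward as they close: fully open they stand 13 mm farther back than shut.
Start: joints at [-1.508, 0.313, 1.498, -0, 1.331, -0.223], TCP at [0.148, -0.504, 0.231] pointing down, gripper open.
Joint ranges: [-2.94, 2.94], [-0.97, 2.17], [0.19, 2.56], [-1.23, 4.37], [0.02, 3.11], [-2.88, 2.88]. Speed limits (rad/s): [2.39, 2.39, 3.01, 3.14, 3.14, 3.14].

INTERFACE

Orientations are given as a unit quaternion [x, y, z, w].
In Python, from bench import env, kinematics, monitor, eyes, job gives the robot as it stands. The module is installed in compiled form; this text tells all that it offers. Calls block until the motion is done:
- env.reach(position, orientation): joint-space move of the TCP to a pose.
- env.movel(position, velocity=0.15, frame=None, guard=None): straight line of the TCP; frame=None keeps the orientation; velocity is the mean speed in m/s. With guard (N) it stops when the force on the tool has changed by that much, and returns True; else False.
- env.set_joints(angles): joint-space move.
- env.release() and env.close_gripper(effort=None): open the fingers fully, or close them until they stop; effort is the grip in N (None keeps the last).
- env.hold(seconds).
- kinematics.ik(position, orientation): joint angles nearest the present ones, or None.
- monitor.sense(): the state.
- eyes.grab_frame(name): name is "side" or "top"; returns a dict with "frame" (384x512x3 uint8, red, green, blue), "mtx" (3x3 intrinsics, pixels), "view" (4x4, takes a point from world to camera coordinates). Camera axes: x right, y down, z forward; pixel columns grow to the right and rows downward; lengths in m; the calibration is good to about 2 mm. A picture is of the moment at which its call begins. There is no depth.
A pose or a line that the arm cannot do raises env.MotionError and nothing moves.
- job.hand_in(): hands the job in; it is judged then, once.
The state is a dict: "clock": time; "joints": joint angles; "qvel": joint speeds; "joint_efforts": joint torques, N m; "position": TCP position; "ee_rot": TCP orientation; "contact_force": force on the tool from outside, world axes, zero at the start; "ft_torque": the same for the moment, N m; "finger_gap": opening from 0.0 (shut) to 1.0 (fully open); "gripper_force": force on a finger pad.
Only numpy, scipy, OpenCV 4.12 (cv2) and the standard library are available. Lean on these libraries where they do the work, as an engineer would, in place of code of your own. Each camera call takes 0.05 s, during which the arm holds its last target. There are 200 camera calls.

TASK

The hut's inverter can carry only one bench machine at a time. First turn the rotary isolator with the long bar handle off (bar across its box), then turn the isolator with the short bar handle on (bar along its box), each a quarter turn fully home in its detent; never have both on together.

Things in the scene. Friction and masses are not known exactly. Their poses are not given: they have to be found in the camera images.
- long_grip (a point): Long black bar handle, 104 mm long, 14 thick, 36 tall, upright on an aluminium disc (56 across, 8 thick) on a grey box (110 x 80, 75 high) fixed to the bench; a third box with a round fluted knob is not part of the job. Turns about its middle on a vertical axis. Point: on that axis, 10 mm below the bar's top edge, 110 above the bench. y runs along the bar, x across it, z up; turns with it.
- long_handle (a joint): Turn of the long bar, rad: 0 off (bar across the box's long side), 1.571 on (bar along it), growing clockwise seen from above; stops at both ends. Starts on. A detent spring (about 0.15 N m at the ends, none half-way) drives it to the nearer end if let go more than about 10 degrees past half-way.
- short_grip (a point): Short black bar handle, 56 mm long, 14 thick, 36 tall, on the same kind of disc and grey box as the long one. Point: on its vertical turning axis, 10 mm below the bar's top edge, 110 mm above the bench. y runs along the bar, x across its thickness, z up; turns with the bar.
- short_handle (a joint): Turn of the short bar, rad: 0 off (bar across its box's long side), 1.571 on (bar along it), growing clockwise seen from above; same stops and detent spring as the long one. Starts off.
Things that resemble listed ones, but are neither listed nor needed, are in the scene too. What is shaped like the part that bears short_grip but orange is not meant.

How it is judged:
On the way, in this order (a step that is already met when the one before it is completed fails the run):
1. the long bar handle is turned off while the short one is still off (value of joint long_handle below 0.2 rad and value of joint short_handle below 0.3 rad), for 0.2 s.
2. the short bar handle is turned on (value of joint short_handle above 1.37 rad), for 0.2 s.
At the end, for the whole second after the job is handed in: The long bar handle rests off (below 0.2 rad, within about 11 degrees of its off stop) and the short bar handle rests on (above 1.37 rad, within about 11 degrees of its on stop), both still (value of joint long_handle below 0.2 rad and value of joint short_handle above 1.37 rad and velocity of joint long_handle between -0.1 and 0.1 rad/s and velocity of joint short_handle between -0.1 and 0.1 rad/s); the robot touches nothing.
It fails at once if both isolators are on together (both handles past half-way to on) (value of joint each of long_handle, short_handle above 0.8 rad).
It also fails if it takes over 48 s, if anything falls off the work surface, if the arm or the gripper's body presses on something with over 40 N, if the wrist force passes 120 N, or if a joint passes its speed limit or range.

## Working session

There is one attempt and no reset: what is moved stays moved. The work goes in short steps, each a Python script; the robot and the scene stay as the last script left them, time stands still between calls to the robot, and variables do not carry over. Pictures are saved under pics/ and viewed, at most 10 in all, crops included, and the job is handed in when it is done.

```bash
mkdir -p pics; python3 - <<'E'
from bench import env, kinematics, monitor, eyes, job
import cv2,numpy as np
for n in("top","side"):
    f=eyes.grab_frame(n); np.savez(n+".npz",**f)
    cv2.imwrite(f"pics/{n}0.png",cv2.resize(f["frame"][:,:,::-1],(800,600),interpolation=cv2.INTER_CUBIC))
    print(n,f["mtx"].tolist(),np.round(f["view"],4).tolist())
s=monitor.sense();print(s["clock"],s["ee_rot"])
E
```

```text
top [[409.81046302735024, 0.0, 249.86658026833496], [0.0, 409.81046302735024, 193.40868319986282], [0.0, 0.0, 1.0]] [[-0.0173, -0.9998, 0.0078, -0.0138], [-0.99, 0.016, -0.1405, 0.585], [0.1403, -0.0102, -0.9901, 1.1882], [0.0, 0.0, 0.0, 1.0]]
side [[362.8879233343765, 0.0, 260.66344909371014], [0.0, 362.8879233343765, 189.38313587213838], [0.0, 0.0, 1.0]] [[-0.9704, -0.2411, 0.0131, 0.553], [-0.166, 0.6271, -0.761, 0.1757], [0.1753, -0.7407, -0.6486, 0.9791], [0.0, 0.0, 0.0, 1.0]]
0.1 [ 9.89808343e-01  1.42404779e-01  4.63031308e-05 -5.66976595e-04]
```

View pics/top0.png

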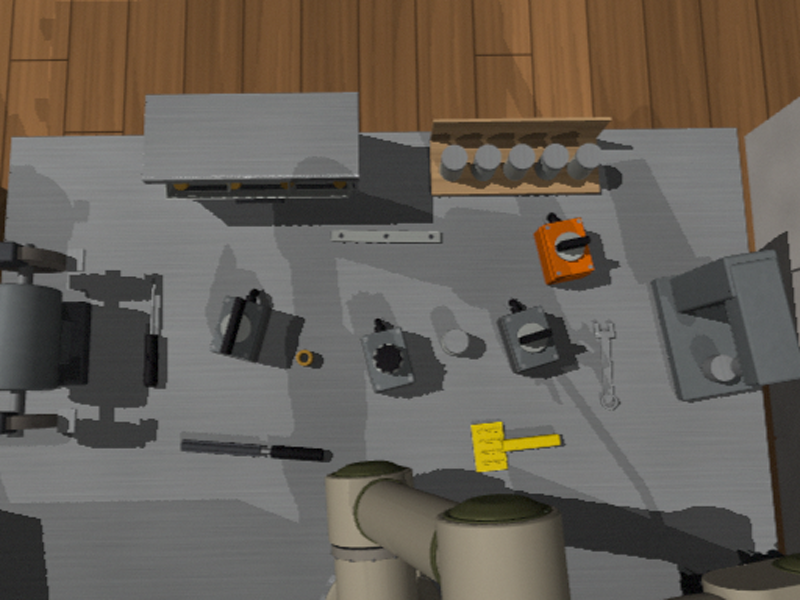

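View pics/side0.png

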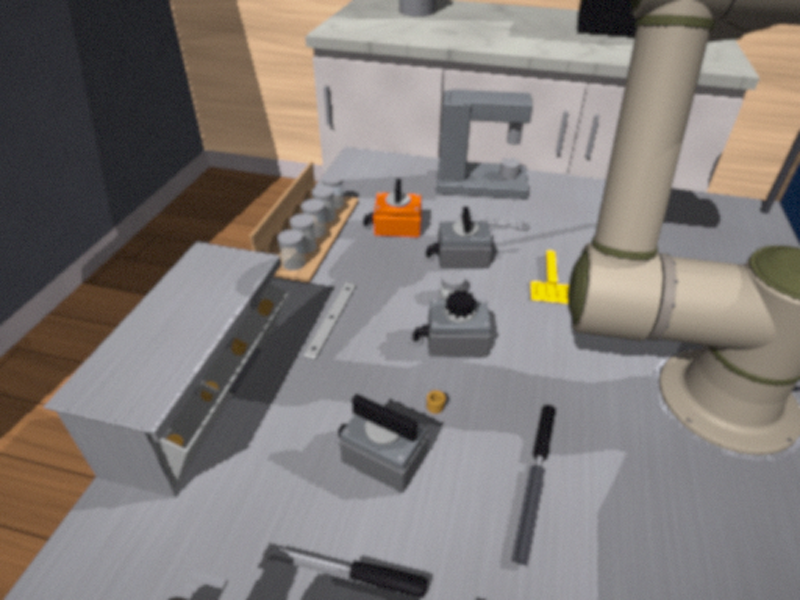

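The top view shows the long bar near (235,325), the short bar near (534,338), and the knob box between them. The orange decoy is at (572,243). In the side view the long bar is near (384,417) and the short bar near (467,220). I'll enlarge both.

```bash
python3 - <<'E'
import cv2,numpy as np
rows=[]
for n,cs in(("top",((153,208),(342,214))),("side",((246,270),(298,148)))):
    f=np.load(n+".npz")["frame"][:,:,::-1]
    rows.append(np.hstack([cv2.resize(f[y-25:y+25,x-33:x+33],(396,300),interpolation=cv2.INTER_CUBIC) for x,y in cs]))
cv2.imwrite("pics/crop.png",cv2.convertScaleAbs(np.vstack(rows),alpha=1.6))
E
```

```text
(no output)
```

View pics/crop.png

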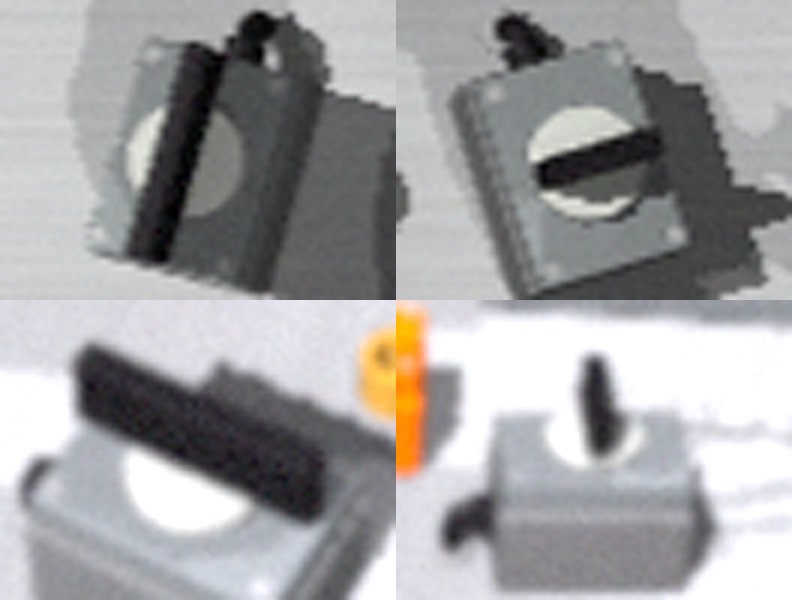

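The crop shows these points. Top, long: disc centre (185,158), bar's left top edge (190,43)-(128,250). Top, short: disc centre (189,160) local, bar upper edge (142,165)-(259,128), lower edge (147,188)-(264,152).

```bash
cat > h.py <<'E'
import numpy as np
def back(n,px,z):
    d=np.load(n+".npz");V=d["view"];R,t=V[:3,:3],V[:3,3]
    c=-R.T@t; r=R.T@np.linalg.inv(d["mtx"])@np.array([px[0],px[1],1.])
    return c+r*(z-c[2])/r[2]
E
python3 - <<'E'
from h import *
f=lambda n,o,u,z: back(n,(o[0]+u[0]/6-.5,o[1]+u[1]/6-.5),z)
L=(120,183);S=(309,189)
print("cam",back("top",(250,193),1.0))
print("Ldisc",f("top",L,(185,158),.083)); 
a,b=f("top",L,(190,43),.12),f("top",L,(128,250),.12);print("Ledge",a,b,np.linalg.norm(a-b),(a+b)/2,np.degrees(np.arctan2(*(a-b)[[1,0]])))
print("Sdisc",f("top",S,(189,160),.083))
for p,q in(((142,165),(259,128)),((147,188),(264,152))):
    a,b=f("top",S,p,.12),f("top",S,q,.12);print("Sedge",a,b,np.linalg.norm(a-b),(a+b)/2,np.degrees(np.arctan2(*(a-b)[[1,0]])))
# side: bar top
LS=(213,245);SS=(265,123)
a,b=f("side",LS,(88,345),.12)*0+f("side",LS,(88,45),.12),f("side",LS,(322,163),.12);print("side L far-top edge",a,b,np.linalg.norm(a-b),(a+b)/2)
print("side Ldisc",f("side",LS,(190,175),.083))
a,b=f("side",SS,(198,58),.12),f("side",SS,(205,105),.12);print("side S top",a,b,np.linalg.norm(a-b),(a+b)/2)
E
```

```text
cam [ 0.44908749 -0.01385045  1.        ]
Ldisc [0.53861121 0.26390122 0.083     ]
Ledge [0.58862524 0.25382114 0.12      ] [0.49235657 0.28080365 0.12      ] 0.09997856454888525 [0.5404909 0.2673124 0.12     ] -15.657299831112972
Sdisc [ 0.51130162 -0.28174993  0.083     ]
Sedge [ 0.50621562 -0.25123621  0.12      ] [ 0.52257973 -0.30662809  0.12      ] 0.05775849904037626 [ 0.51439767 -0.27893215  0.12      ] 106.45842960354692
Sedge [ 0.49548247 -0.25307388  0.12      ] [ 0.51133198 -0.30837357  0.12      ] 0.05752619635933456 [ 0.50340722 -0.28072373  0.12      ] 105.9928910687353
side L far-top edge [0.5882284  0.24717223 0.12      ] [0.49028254 0.27780501 0.12      ] 0.10262435402863086 [0.53925547 0.26248862 0.12      ]
side Ldisc [0.54278876 0.26851825 0.083     ]
side S top [ 0.51949305 -0.30292324  0.12      ] [ 0.50780676 -0.25617888  0.12      ] 0.04818303431223269 [ 0.5136499  -0.27955106  0.12      ]
```

Both sources agree: the long axis is at about (0.539, 0.262) with the bar at -16°, and the short axis at about (0.509, -0.280) with the bar at 106°. Off for the long bar means CCW to 74°. On for the short bar means CW to 16°. Next I'll plan the IK, then go above the long bar.

```bash
cat >> h.py <<'E'
from scipy.spatial.transform import Rotation as Ro
def down(deg):  # tool z down, tool y at world angle deg
    a=np.radians(deg); y=np.array([np.cos(a),np.sin(a),0]); z=np.array([0,0,-1.])
    return Ro.from_matrix(np.c_[np.cross(y,z),y,z]).as_quat()
E
python3 - <<'E'
from h import *
from bench import env,kinematics,monitor
for nm,p,a,s in(("L",(.539,.262,.094),74,1),("S",(.509,-.280,.094),16,-1)):
  for o in(0,180):
    for k in(0,45,90):
        q=kinematics.ik(p,down(a+o+s*k)); print(nm,o,k,None if q is None else np.round(q,3))
E
```

```text
L 0 0 [ 0.257  0.606  1.429 -0.     1.107 -1.034]
L 0 45 [ 0.257  0.606  1.429 -0.     1.107 -1.82 ]
L 0 90 [ 0.257  0.606  1.429 -0.     1.107 -2.605]
L 180 0 [ 0.257  0.606  1.429 -0.     1.107  2.107]
L 180 45 [ 0.257  0.606  1.429 -0.     1.107  1.322]
L 180 90 [ 0.257  0.606  1.429 -0.     1.107  0.536]
S 0 0 [-0.704  0.57   1.491 -0.     1.081 -0.984]
S 0 45 [-0.704  0.57   1.491 -0.     1.081 -0.198]
S 0 90 [-0.704  0.57   1.491 -0.     1.081  0.587]
S 180 0 [-0.704  0.57   1.491 -0.     1.081  2.158]
S 180 45 None
S 180 90 [-0.704  0.57   1.491 -0.     1.081 -2.555]
```

```bash
python3 - <<'E'
from h import *
from bench import env,kinematics,monitor,eyes
import cv2
def st(t):
    s=monitor.sense();print(t,round(s["clock"],2),np.round(s["position"],4),"F",np.round(s["contact_force"],1),"T",np.round(s["ft_torque"],2),"gap",round(s["finger_gap"],3),"gf",s["gripper_force"])
x,y=.539,.262
env.reach((x,y,.24),down(254)); st("above")
if env.movel((x,y,.094),guard=10): st("HIT"); raise SystemExit
st("down"); env.close_gripper(20); st("closed")
f=eyes.grab_frame("side");cv2.imwrite("pics/s1.png",cv2.resize(f["frame"][200:330,170:340,::-1],(784,600),interpolation=cv2.INTER_CUBIC))
E
```

```text
above 3.12 [0.5393 0.2614 0.24  ] F [-0.3 -0.2 -0.7] T [ 0.02  0.03 -0.02] gap 0.996 gf 0.0
down 4.24 [0.5395 0.2621 0.095 ] F [-0.4  0.2  0.5] T [-0.02  0.02  0.03] gap 1.001 gf 0.0
closed 4.89 [0.5392 0.2626 0.0942] F [ 1.3  5.7 -0.2] T [ 0.7  -0.13  0.27] gap 0.158 gf 23.11325490474701
```

View pics/s1.png

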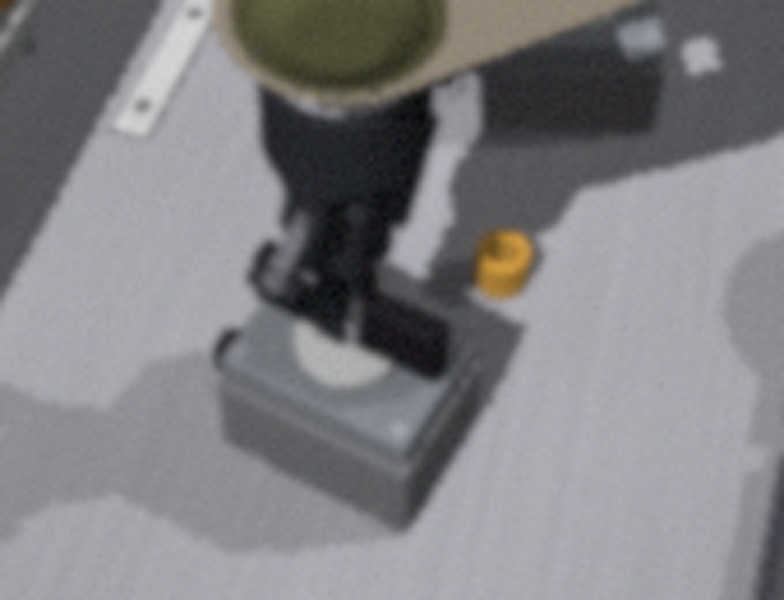

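The gripper sits squarely on the middle of the long bar, at about (350,310), and the 14 mm gap matches its thickness. I'll turn it CCW in steps.

```bash
cat >> h.py <<'E'
def turn(q0,step,n,lim=60):
    from bench import env,monitor
    for k in range(1,n+1):
        q=np.array(q0,float);q[5]+=step*k
        env.set_joints(q); s=monitor.sense()
        print(k,round(s["clock"],2),"F",np.round(s["contact_force"],1),"T",np.round(s["ft_torque"],2),"gap",round(s["finger_gap"],3),"dq6",round(s["joints"][5]-q0[5],3))
        if np.linalg.norm(s["contact_force"])>lim: print("STOP");return False
    return True
E
python3 - <<'E'
from h import *
from bench import env,monitor
env.close_gripper(50)
q=monitor.sense()["joints"]
turn(q,-np.radians(89/4),4)
E
```

```text
1 5.62 F [1.1 2.2 0.8] T [ 0.16 -0.11 -0.06] gap 0.156 dq6 -0.385
2 6.08 F [ 0.9  2.5 -0.2] T [ 0.07 -0.19  0.03] gap 0.156 dq6 -0.772
3 6.53 F [ 0.8  2.1 -0.4] T [ 0.04 -0.32  0.12] gap 0.157 dq6 -1.159
4 6.99 F [ 1.7  2.1 -0.7] T [ 0.06 -0.43  0.19] gap 0.154 dq6 -1.548
```

Forces stayed low. Now release, retreat and check, while moving on toward the short bar.

```bash
python3 - <<'E'
from h import *
from bench import env,monitor,eyes
import cv2
env.hold(.3); env.release(); 
s=monitor.sense();p=s["position"];print(p,s["contact_force"])
env.movel((.539,.262,.24))
env.reach((.509,-.280,.24),down(16))
ims=[]
for n,(r,c) in(("top",(170,110)),("side",(220,190))):
    f=eyes.grab_frame(n)["frame"][r:r+80,c:c+105,::-1]; ims.append(cv2.resize(f,(394,300),interpolation=cv2.INTER_CUBIC))
cv2.imwrite("pics/c2.png",cv2.convertScaleAbs(np.hstack(ims),alpha=1.5))
print(monitor.sense()["clock"])
E
```

```text
[0.53922185 0.26258243 0.0943103 ] [ 0.21174028 -0.23210697 -0.12711541]
11.1667
```

View pics/c2.png

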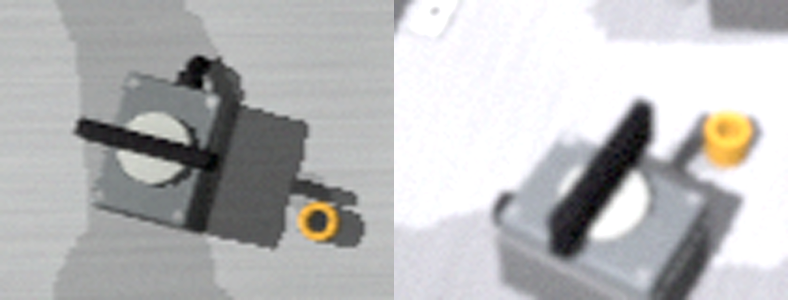

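In the top crop the long bar runs (82,127)-(215,160), a 15° slope that squares with its box, so it is off. Now the short bar.

```bash
python3 - <<'E'
from h import *
from bench import env,monitor
x,y=.509,-.280
if env.movel((x,y,.094),guard=10): print("HIT",monitor.sense()); raise SystemExit
env.close_gripper(20); s=monitor.sense()
print(s["position"],np.round(s["contact_force"],1),s["finger_gap"])
if not .1<s["finger_gap"]<.22 or np.linalg.norm(s["contact_force"])>30: raise SystemExit("check")
env.close_gripper(50)
if turn(monitor.sense()["joints"],np.radians(89/4),4):
    env.hold(.3); env.release(); env.movel((x,y,.24)); env.reach((.5,0,.35),down(16))
E
```

```text
[ 0.51013605 -0.27972515  0.09432645] [ 6.7  1.6 -0.4] 0.16022109428151743
1 13.62 F [10.4  1.2 -4.3] T [ 0.21 -1.49  0.05] gap 0.155 dq6 0.388
2 14.07 F [20.5 -1.1 -8.9] T [ 0.02 -3.01  0.11] gap 0.153 dq6 0.777
3 14.53 F [ 26.9  -6.  -15.5] T [-0.74 -4.16 -0.06] gap 0.156 dq6 1.165
4 14.99 F [ 32.2 -13.3 -20.4] T [-1.73 -4.93 -0.1 ] gap 0.154 dq6 1.554
```

```bash
python3 - <<'E'
from h import *
from bench import monitor,eyes
import cv2
ims=[]
s=monitor.sense();print(s["clock"],s["position"],s["contact_force"])
for n,(r,c) in(("top",(175,295)),("side",(110,250))):
    f=eyes.grab_frame(n)["frame"]
    ims.append(cv2.resize(f[r:r+80,c:c+105,::-1],(394,300),interpolation=cv2.INTER_CUBIC))
    rr,cc=(170,110) if n=="top" else (220,190)
    ims.append(cv2.resize(f[rr:rr+80,cc:cc+105,::-1],(394,300),interpolation=cv2.INTER_CUBIC))
cv2.imwrite("pics/c3.png",cv2.convertScaleAbs(np.vstack([np.hstack(ims[:2]),np.hstack(ims[2:])]),alpha=1.5))
E
```

```text
18.25 [ 0.5000872  -0.0005858   0.34926383] [ 0.21111395  0.34725831 -0.4435851 ]
```

View pics/c3.png

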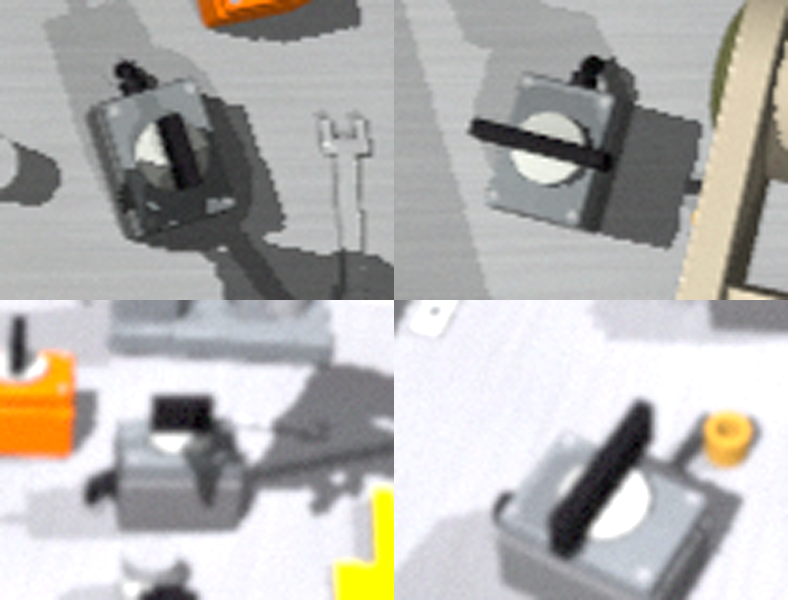

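The short bar now runs along its box: (172,116) to (190,186), about 14°, against the box's 16°. The long bar still lies across its box, and the arm is clear of everything.

```bash
python3 -c "
from bench import job
print(job.hand_in())"
```

```text
the job is handed in; nothing more can be done
None
```

I turned the long isolator off, then the short one on, and handed the job in at about 18 s with the arm clear; the last pictures showed both bars home, but the hand-in returned no verdict.

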